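# Unscrew the tail cap of the aluminium torch

### The arm

A 7-joint arm with a two-finger parallel gripper is mounted at the origin on the work surface. World frame = base frame: x ahead of the robot, y to its left, z up, the work surface at z = 0. Lengths are in m, angles in rad, forces in N, time in s.
With the tool pointing down it reaches from about 0.425 to 0.825 m from the base axis. Payload 3.6 kg.
Tool frame: the origin (TCP) lies at the very end of the fingers, on their centre line; the grasp point (between the pads) lies 19 mm behind it (r.grasp_offset is the distance from the TCP to the grasp point, in m); x points along the fingers, y is the direction in which the jaws open and shut, and the axes are right-handed (so a half turn about x gives the same grasp; the last joint's range is limited). The gripper opens to 93 mm and grips with 3 to 60 N. Pads are 15 mm wide; open, the fingers measure 128 mm over their backs; the gripper's body (75 mm by 188 mm) begins 65 mm behind the grasp point.
Start: joints at [-1.238, 0.615, -0.013, 1.423, 0.008, 1.103, -0.04], TCP at [0.229, 0.608, 0.219] pointing down, gripper open.
Joint ranges: [-3.12, 3.12], [-0.3, 2.06], [-1.34, 1.32], [0.26, 2.42], [-1.36, 4.5], [0.01, 1.98], [-2.84, 2.84]. Speed limits (rad/s): [2.79, 2.79, 3.14, 3.14, 3.14, 3.14, 3.14].

### API

Orientations are given as a unit quaternion [x, y, z, w].
In Python, from plant import r gives the robot as it stands. The module is installed in compiled form; this text tells all that it offers.
- The arm moves only by the tool move_arm, never from a script. Its argument "deltas" is a list that holds one entry, the list of rows, each a list of 5 numbers: the closure, from -1 (fully open) to 1 (shut), so that 0 is half open, then the shift along the world's x, y, z in m, then the turn about the world's z in degrees. In form: [[[gripper, x, y, z, roll], ...]]. A call has 1 to 20 rows; each row shifts and turns the commanded pose from where the row before left it; what a row does not reach is not made up. A row lasts 1/10 s, in which the tool goes at most 50 mm and 8.59 degrees, less where a joint would pass 70% of its speed; a pose out of reach is approached as far as the arm can. A call is refused whole if a number of a shift passes 0.05 or a number of a turn 8.59, either way. A call with a gripper value outside its range is refused whole. The fingers move at their own pace and stop on an object; "newtons" is the grip in N (left out, the last holds). Time passes only in rows, so rows that do not move let the fingers close. It gives the time, the measured TCP pose, the force and the opening at its end, in the units of the state.
- r.get_state(): the state, without advancing time (a new reading comes with each control period).
- r.grab_frame(name): name is "scene" or "top" or "wrist"; returns the picture (480x640x3 uint8, red, green, blue); there is no depth.
- r.camera_info(name): a dict with "fx", "fy", "cx", "cy" (pixels), "R" (3x3) and "t" (3): a world point X has camera coordinates R X + t; the wrist camera has in their place "hand_eye" (4x4, takes a point from camera to tool coordinates, whose origin is the TCP and whose axes are the tool frame's). Camera axes: x right, y down, z forward; pixel columns grow to the right and rows downward; lengths in m; the calibration is good to about 2 mm. A picture is of the moment at which its call begins: read the wrist's pose just before it. camera_info takes no time and is no camera call.
- r.hand_in(): hands the job in, once; it reports no verdict.
The state is a dict: "clock": time; "joint_positions": joint angles; "qd": joint speeds; "joint_efforts": joint torques, N m; "eef_pos": TCP position; "tool_rot": TCP orientation; "force": force on the tool from outside, world axes, zero at the start; "wrist_torque": the same for the moment, N m; "width": opening from 0.0 (shut) to 1.0 (fully open).
Only numpy, scipy, OpenCV 4.12 (cv2) and the standard library are available. Lean on these libraries where they do the work, as an engineer would, in place of code of your own. Each camera call takes 0.05 s, during which the arm holds its last target.

### The job

The aluminium torch (not the black one) needs new batteries: unscrew its orange tail cap anticlockwise in at least two shorter twists, turning it part of the way, letting go, taking a fresh hold and turning on until it is fully undone. Lift the cap free and set it down, without dropping it, right way up in the teal tray.

Things in the scene. Friction and masses are not known exactly. Their poses are not given: they have to be found in the camera images.
- torch: The aluminium torch, upright on its head in a 90 x 90 x 24 mm wooden holder bolted to the table (fixed). Silver barrel 44 mm in diameter, orange cap on its upper end. Origin on the table under the torch's axis, z up along the axis. A like, all-black torch (fixed, 152 mm high, its cap does not turn) stands at least 130 mm away.
- cap: The orange tail cap: ribbed cylinder 56 mm across, 30 mm high, 60 g, black dot on its flat top. Origin: centre of its underside, z up. Screwed on, its underside is 130 mm above the table; the barrel below is narrower. Grip it across the diameter at any yaw. Loose fit, about 2 mm sideways and up. Undone, it must rise straight up 25 mm to clear the neck.
- tail_thread (a joint): How far the cap is unscrewed (rad): 0 tight, growing anticlockwise seen from above to a stop at 2.23. Follows the cap with about 0.07 rad of play, stays where left; turning takes about 0.25 N m all the way. Below about 1.8 the cap is held down; from 1.95 up to the stop it lifts off. Best turned to the stop. Starts at 0.
- tray_teal: The teal tray: open plastic tray, outside 120 (x) x 160 (y) x 25 mm high, walls and floor 4 mm, 350 g, loose on the table. Origin at the centre of its underside, z up, y along its longer side. A grey and a white tray of the same shape lie in one row with it, about 10 mm apart along x, in any order.
Mind the look-alikes: they are no part of the job. Several things have the shape of the cap; the one meant has the colours described above.

How it is judged:
By the outcome, as a careful person would: the job done as asked, in the order asked, and still so for the second after the job is handed in, with the robot touching nothing.
It also fails if it takes over 48 s, if anything falls off the work surface, if the arm or the gripper's body presses on something with over 40 N, if the wrist force passes 120 N, or if a joint passes its speed limit or range.

## Working session

There is one attempt and no reset: what is moved stays moved. The work goes in short steps, Python scripts to look and compute and a tool call to move; the robot and the scene stay as the last step left them, time stands still between calls to the robot, and variables do not carry over. Pictures are saved under pics/ and viewed, and the job is handed in when it is done.

Besides the shell and the picture viewer there is one more tool, called after "Call:" in YAML: its name, and indented under it one key for each argument. move_arm: Moves the arm, as the interface text tells. Its arguments: {"type":"object","properties":{"deltas":{"type":"array","items":{"type":"array","items":{"type":"array","items":{"type":"number"}}}},"newtons":{"type":"number"}},"required":["deltas"]}

```bash
mkdir -p pics
python3 - <<'E'
from plant import r
import cv2
s=r.get_state();print({k:s[k] for k in s})
for n in("scene","top"):
    f=r.grab_frame(n);cv2.imwrite(f"pics/{n}0.png",f[:,:,::-1]);print(n,r.camera_info(n))
print(r.camera_info("wrist"),r.grasp_offset)
E
```

```text
{'clock': 0.0, 'joint_positions': array([-1.23750533,  0.61590892, -0.01259396,  1.42487404,  0.00810589,
        1.10340093, -0.0404191 ]), 'qd': array([-2.08953368e-03, -5.90237234e-04,  3.05014566e-04,  2.11974045e-04,
        2.83254809e-05, -1.20146352e-04, -3.33492270e-04]), 'joint_efforts': array([-4.55242962e-04, -4.58929753e+01,  2.09032763e-01, -1.65745622e+01,
       -6.09902199e-02,  2.04230868e-02,  2.30600699e-04]), 'eef_pos': array([0.22857952, 0.60764481, 0.21749617]), 'tool_rot': array([ 0.12562216,  0.69583895, -0.12739631,  0.69555547]), 'force': array([-0.04017382,  0.23453194,  1.18553433]), 'wrist_torque': array([0.00037795, 0.03060403, 0.00196428]), 'width': 0.9990171448714644}
scene {'fx': 460.60131927426005, 'fy': 460.60131927426005, 'cx': 319.64567226332525, 'cy': 239.2133679090857, 'R': array([[-0.82254592,  0.56831482, -0.0208921 ],
       [ 0.4042167 ,  0.55840896, -0.72442273],
       [-0.40003384, -0.60431589, -0.68903935]]), 't': array([ 0.41548674, -0.10981704,  1.22017847])}
top {'fx': 567.3538025853238, 'fy': 567.3538025853238, 'cx': 319.6117528625071, 'cy': 241.7209215103757, 'R': array([[ 0.00203346, -0.99992898,  0.01174296],
       [-0.99806186, -0.00275975, -0.06216833],
       [ 0.06219633, -0.01159379, -0.99799659]]), 't': array([-0.01031383,  0.48900192,  1.22002869])}
{'fx': 358.05280341691105, 'fy': 358.05280341691105, 'cx': 316.1382803201014, 'cy': 236.86582370996183, 'hand_eye': array([[ 6.48994600e-04, -2.96975559e-01,  9.54884860e-01,
        -1.67042423e-01],
       [ 9.99999669e-01, -2.75301045e-04, -7.65277676e-04,
         1.17160840e-04],
       [ 4.90149565e-04,  9.54885041e-01,  2.96975282e-01,
        -8.22904044e-02],
       [ 0.00000000e+00,  0.00000000e+00,  0.00000000e+00,
         1.00000000e+00]])} 0.0188
```

View pics/scene0.png

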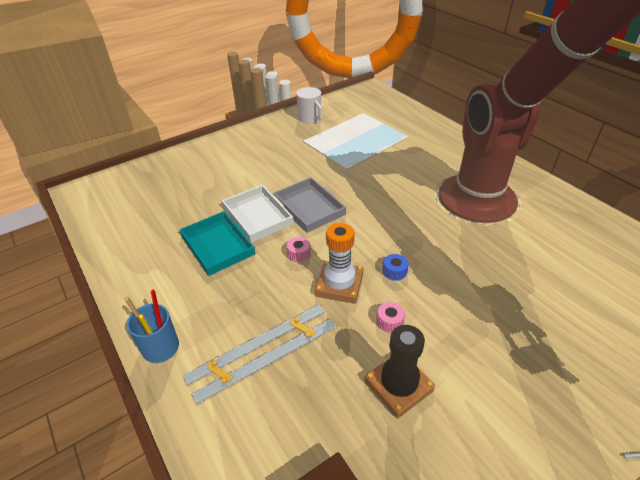

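View pics/top0.png

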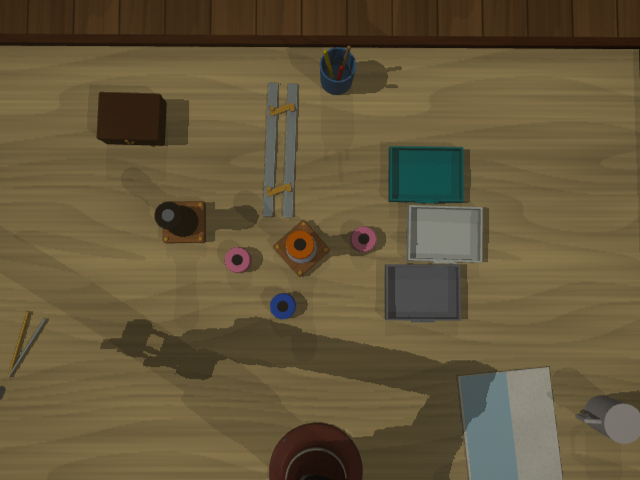

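The scene view shows the orange cap at about (340,235) and the teal tray at (217,243). The top view has the cap at about (300,245) and the teal tray at (426,175). The black torch is at (172,216), with loose pink and blue caps around. Next I measure these.

```bash
cat > h.py <<'E'
import numpy as np,cv2
from plant import r
def ray(n,u,v):
    c=r.camera_info(n);R=np.array(c["R"]);t=np.array(c["t"])
    d=R.T@np.array([(u-c["cx"])/c["fx"],(v-c["cy"])/c["fy"],1]);return -R.T@t,d
def onz(n,u,v,z):
    o,d=ray(n,u,v);return o+d*(z-o[2])/d[2]
def comps(img,lo,hi,amin=60):
    h=cv2.cvtColor(img,cv2.COLOR_RGB2HSV);m=cv2.inRange(h,np.array(lo),np.array(hi))
    n,l,st,ce=cv2.connectedComponentsWithStats(m);return m,[(i,st[i],ce[i]) for i in range(1,n) if st[i][4]>=amin],l
E
python3 - <<'E'
from h import *
for n in("top","scene"):
    f=cv2.imread(f"pics/{n}0.png")[:,:,::-1].copy()
    m,cs,l=comps(f,(5,170,80),(16,255,255))
    for i,s,c in cs: print(n,"or",s,c.round(1),onz(n,*c,.16).round(4))
    m,cs,l=comps(f,(80,120,40),(95,255,255))
    for i,s,c in cs:
        q=cv2.minAreaRect(np.argwhere(l==i)[:,::-1].astype(np.float32))
        print(n,"teal",s,q,[onz(n,*p,.025).round(3) for p in cv2.boxPoints(q)], onz(n,*q[0],.025))
    # crop
    x,y=(300,245) if n=="top" else (340,245)
    cv2.imwrite(f"pics/crop_{n}.png",cv2.resize(f[y-40:y+40,x-40:x+40,::-1],None,fx=7,fy=7,interpolation=cv2.INTER_NEAREST))
E
```

```text
top or [181 202  22   8  66] [192.1 204. ] [0.552 0.238 0.16 ]
top or [277 223  37  36 642] [298.5 243. ] [0.4774 0.0331 0.16  ]
top or [164 229  39  13 175] [182.1 236.8] [0.4888 0.2563 0.16  ]
top or [291 262  21  10  74] [301.8 266.4] [0.4326 0.0265 0.16  ]
top teal [ 389  147   74   56 3906] ((425.5, 174.49998474121094), (72.99998474121094, 54.99999237060547), 0.0) [array([ 0.575, -0.16 ,  0.025]), array([ 0.696, -0.16 ,  0.025]), array([ 0.697, -0.32 ,  0.025]), array([ 0.576, -0.319,  0.025])] [ 0.63595215 -0.23968878  0.025     ]
scene or [286   0  23  15 297] [296.7   6.6] [-0.192  -1.1693  0.16  ]
scene or [ 370   13   52   60 1332] [395.8  42.6] [-0.2533 -0.6288  0.16  ]
scene or [ 295   31   57   46 1158] [323.8  56.1] [ 0.0107 -0.6854  0.16  ]
scene or [326 223  29  29 550] [339.5 237.8] [0.487  0.0467 0.16  ]
scene teal [ 180  211   75   65 2792] ((217.58944702148438, 241.19161987304688), (54.008514404296875, 60.11014938354492), 64.98310089111328) [array([ 0.699, -0.319,  0.025]), array([ 0.547, -0.329,  0.025]), array([ 0.585, -0.138,  0.025]), array([ 0.719, -0.139,  0.025])] [ 0.64019131 -0.2259906   0.025     ]
```

Run:
```python
import cv2,numpy as np
a=cv2.imread("pics/crop_top.png");b=cv2.imread("pics/crop_scene.png")
cv2.imwrite("pics/crops.png",cv2.resize(np.hstack([a,b]),(800,400)))
```

```text
(no output)
```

View pics/crops.png

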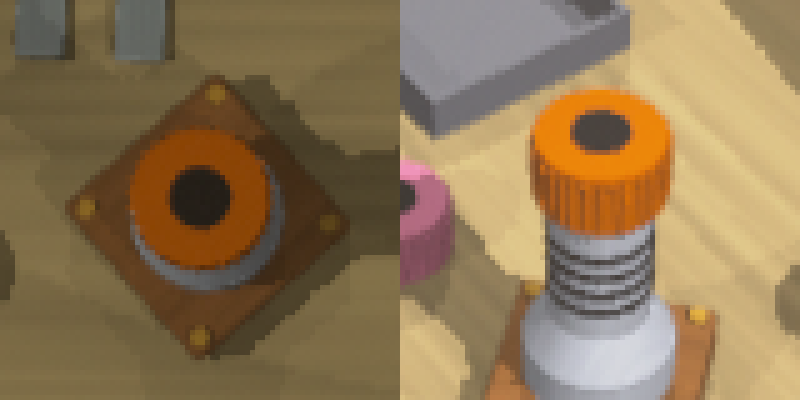

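Run:
```python
from h import *
for n,(x,y) in (("top",(300,244)),("scene",(340,231))):
    f=cv2.imread(f"pics/{n}0.png")[:,:,::-1].copy()
    w=f[y-12:y+12,x-12:x+12].max(2)<90
    nn,l,st,ce=cv2.connectedComponentsWithStats(w.astype(np.uint8))
    i=l[12,12];c=ce[i]+[x-12,y-12];print(n,st[i],c,onz(n,*c,.16))
s=r.get_state()
from scipy.spatial.transform import Rotation as Ro
print(Ro.from_quat(s["tool_rot"]).as_matrix().round(3))
```

```text
top [  6   6  12  13 124] [299.46774194 243.97580645] [0.47556017 0.03121953 0.16      ]
scene [ 7  9 11  7 63] [339.9047619  230.80952381] [0.47449914 0.03130592 0.16      ]
[[-0.001  0.352  0.936]
 [-0.002  0.936 -0.352]
 [-1.    -0.002  0.   ]]
```

Call:
move_arm:
  deltas:
    - [[-1,0.0123,-0.0288,0,-3],[-1,0.0123,-0.0288,0,-3],[-1,0.0123,-0.0288,0,-3],[-1,0.0123,-0.0288,0,-3],[-1,0.0123,-0.0288,0,-3],[-1,0.0123,-0.0288,0,-3],[-1,0.0123,-0.0288,0,-3],[-1,0.0123,-0.0288,0,-3],[-1,0.0123,-0.0288,0,-3],[-1,0.0123,-0.0288,0,-3],[-1,0.0123,-0.0288,0,-3],[-1,0.0123,-0.0288,0,-3],[-1,0.0123,-0.0288,0,-3],[-1,0.0123,-0.0288,0,-3],[-1,0.0123,-0.0288,0,-3],[-1,0.0123,-0.0288,0,-3],[-1,0.0123,-0.0288,0,-3],[-1,0.0123,-0.0288,0,-3],[-1,0.0123,-0.0288,0,-3],[-1,0.0123,-0.0288,0,-3]]
  newtons: 40

```text
clock: 2.1
eef_pos: [0.4749, 0.0312, 0.2184]
tool_rot: [0.458, 0.539, -0.458, 0.539]
force: [-0.6, 0.5, -0.4]
width: 0.997
```

Call:
move_arm:
  deltas:
    - [[-1,0,0,0,0],[-1,0,0,0,0]]

```text
clock: 2.3
eef_pos: [0.4745, 0.0321, 0.2183]
tool_rot: [0.458, 0.539, -0.458, 0.539]
force: [-0.2, 0.7, 0.3]
width: 1.001
```

```bash
cat >> h.py <<'E'
from scipy.spatial.transform import Rotation as Ro
def st():
    s=r.get_state();M=Ro.from_quat(s["tool_rot"]).as_matrix()
    print(round(s["clock"],2),"pos",s["eef_pos"].round(4),"yaw",round(np.degrees(np.arctan2(M[1,1],M[0,1])),2),"tilt",M[:,0].round(3),"F",s["force"].round(2),"T",s["wrist_torque"].round(3),"w",round(s["width"],3),"q",s["joint_positions"].round(2))
    return s
def wcam(u,v,z,s):
    c=r.camera_info("wrist");H=np.array(c["hand_eye"]);M=Ro.from_quat(s["tool_rot"]).as_matrix()
    o=M@H[:3,3]+s["eef_pos"];d=M@H[:3,:3]@np.array([(u-c["cx"])/c["fx"],(v-c["cy"])/c["fy"],1]);return o+d*(z-o[2])/d[2]
E
python3 - <<'E'
from h import *
s=st();f=r.grab_frame("wrist");cv2.imwrite("pics/w1.png",f[:,:,::-1])
E
```

```text
2.3 pos [0.4745 0.0321 0.2183] yaw 9.32 tilt [-0.001  0.    -1.   ] F [-0.16  0.73  0.34] T [-0.067  0.071  0.017] w 1.001 q [-0.38  0.36  0.37  1.92 -0.17  0.89  0.23]
```

View pics/w1.png

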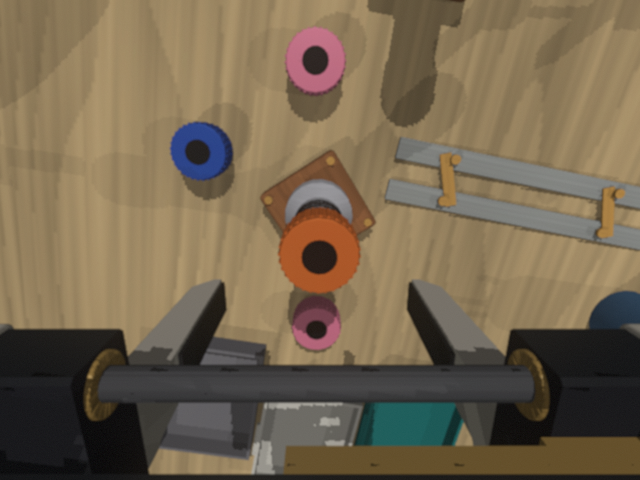

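The cap's dot is at (319,257), between the open fingers. I check its position from this view.

Run:
```python
from h import *
s=st();print(wcam(319.5,257,.16,s))
```

```text
2.35 pos [0.4742 0.0332 0.2183] yaw 9.45 tilt [-0.001  0.001 -1.   ] F [-0.44  0.89  0.22] T [-0.023  0.101 -0.007] w 1.002 q [-0.38  0.36  0.37  1.92 -0.17  0.89  0.23]
[0.47727803 0.03214173 0.16      ]
```

Call:
move_arm:
  deltas:
    - [[-1,0,0,-0.02,0],[-1,0,0,-0.02,0],[-1,0,0,-0.02,0],[-1,0,0,-0.015,0],[-1,0,0,-0.01,0],[-1,0,0,0,0],[-1,0,0,0,0]]

```text
clock: 3.05
eef_pos: [0.475, 0.033, 0.1339]
tool_rot: [0.457, 0.54, -0.457, 0.54]
force: [0.5, 0.2, -0.1]
width: 1.002
```

Call:
move_arm:
  deltas:
    - [[1,0,0,0,0],[1,0,0,0,0],[1,0,0,0,0],[1,0,0,0,0],[1,0,0,0,0],[1,0,0,0,0]]
  newtons: 40

```text
clock: 3.65
eef_pos: [0.475, 0.0324, 0.1338]
tool_rot: [0.458, 0.539, -0.457, 0.539]
force: [0.3, -0.4, 0.5]
width: 0.58
```

Run:
```python
from h import *
s=st()
```

```text
3.65 pos [0.475  0.0324 0.1338] yaw 9.39 tilt [ 0.  0. -1.] F [ 0.27 -0.4   0.53] T [-0.055  0.037  0.01 ] w 0.58 q [-0.34  0.48  0.32  2.02 -0.24  0.67  0.3 ]
```

Call:
move_arm:
  deltas:
    - [[1,0,0,0,5],[1,0,0,0,5],[1,0,0,0,5],[1,0,0,0,5]]

```text
clock: 4.05
eef_pos: [0.4753, 0.0314, 0.1338]
tool_rot: [0.356, 0.61, -0.357, 0.611]
force: [1.2, -1.5, -0.6]
width: 0.576
```

Run:
```python
from h import *
s=st()
```

```text
4.05 pos [0.4753 0.0314 0.1338] yaw 29.45 tilt [ 0.001 -0.001 -1.   ] F [ 1.18 -1.53 -0.58] T [-0.415 -0.157 -0.241] w 0.576 q [-0.26  0.47  0.22  2.02 -0.16  0.66  0.57]
```

Call:
move_arm:
  deltas:
    - [[1,0,0,0,5],[1,0,0,0,5],[1,0,0,0,5],[1,0,0,0,5],[1,0,0,0,5],[1,0,0,0,5],[1,0,0,0,5],[1,0,0,0,5],[1,0,0,0,5],[1,0,0,0,5],[1,0,0,0,0]]

```text
clock: 5.15
eef_pos: [0.476, 0.0308, 0.1338]
tool_rot: [0.066, 0.703, -0.067, 0.705]
force: [1.6, -3.1, -1.1]
width: 0.58
```

Run:
```python
from h import *
s=st();f=r.grab_frame("wrist");cv2.imwrite("pics/w2.png",f[:,:,::-1])
```

```text
5.15 pos [0.476  0.0308 0.1338] yaw 79.24 tilt [ 0.002 -0.001 -1.   ] F [ 1.62 -3.12 -1.08] T [-0.641 -0.515 -0.182] w 0.58 q [-0.08  0.47 -0.04  2.01  0.03  0.66  1.24]
```

View pics/w2.png

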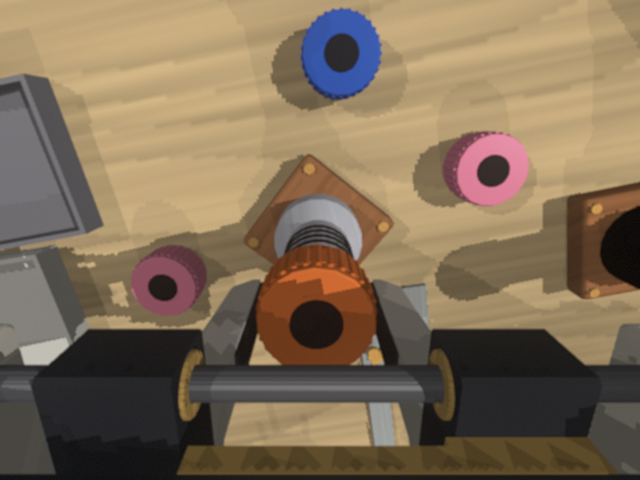

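The wrist view shows the cap at (317,320), held between the pads. Wrist torque was about 0.24 N m while turning, so the thread was moving. Now I let go, turn back and take a fresh hold.

Call:
move_arm:
  deltas:
    - [[-1,0,0,0,0],[-1,0,0,0,0],[-1,0,0,0,0],[-1,0,0,0,0],[-1,0,0,0,-4],[-1,0,0,0,-7],[-1,0,0,0,-7],[-1,0,0,0,-7],[-1,0,0,0,-7],[-1,0,0,0,-7],[-1,0,0,0,-7],[-1,0,0,0,-7],[-1,0,0,0,-6],[-1,0,0,0,0],[-1,0,0,0,0]]

```text
clock: 6.7
eef_pos: [0.4746, 0.0327, 0.1336]
tool_rot: [0.403, 0.581, -0.403, 0.581]
force: [-0.1, -1.3, -0.9]
width: 0.997
```

Run:
```python
from h import *
s=st();f=r.grab_frame("wrist");cv2.imwrite("pics/w3.png",f[:,:,::-1])
```

```text
6.7 pos [0.4746 0.0327 0.1336] yaw 20.55 tilt [-0.  0. -1.] F [-0.08 -1.27 -0.95] T [-0.031  0.068 -0.007] w 0.997 q [-0.3   0.48  0.26  2.02 -0.19  0.66  0.45]
```

View pics/w3.png

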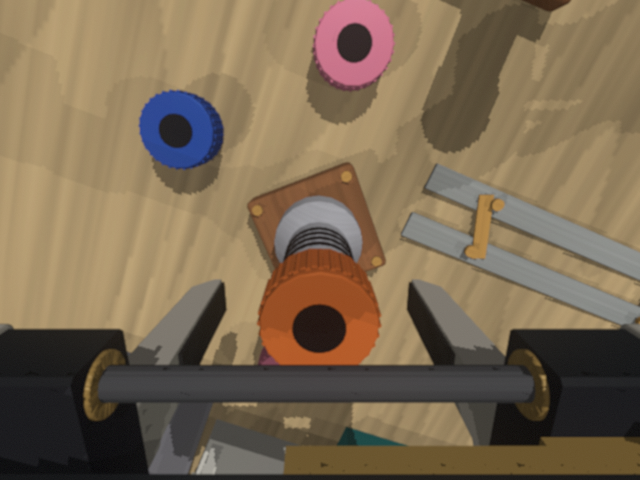

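The cap, with its dot at (319,328), is free and centred between the open fingers. I regrip and turn on.

Call:
move_arm:
  deltas:
    - [[1,0,0,0,0],[1,0,0,0,0],[1,0,0,0,0],[1,0,0,0,0],[1,0,0,0,0],[1,0,0,0,0],[1,0,0,0,5],[1,0,0,0,5],[1,0,0,0,5],[1,0,0,0,5],[1,0,0,0,5],[1,0,0,0,5],[1,0,0,0,5],[1,0,0,0,5],[1,0,0,0,5],[1,0,0,0,5]]

```text
clock: 8.35
eef_pos: [0.4757, 0.032, 0.1338]
tool_rot: [0.12, 0.696, -0.12, 0.697]
force: [1.7, -0.1, -0.5]
width: 0.576
```

Run:
```python
from h import *
s=st()
```

```text
8.35 pos [0.4757 0.032  0.1338] yaw 70.47 tilt [ 0.002 -0.    -1.   ] F [ 1.68 -0.15 -0.48] T [-0.122 -0.327 -0.25 ] w 0.576 q [-0.12  0.47  0.    2.02 -0.    0.66  1.12]
```

Call:
move_arm:
  deltas:
    - [[1,0,0,0,4],[1,0,0,0,4],[1,0,0,0,0]]

```text
clock: 8.65
eef_pos: [0.4757, 0.0319, 0.1338]
tool_rot: [0.072, 0.703, -0.072, 0.704]
force: [2.0, -1.5, 0.2]
width: 0.579
```

Run:
```python
from h import *
s=st()
```

```text
8.65 pos [0.4757 0.0319 0.1338] yaw 78.29 tilt [ 0.002  0.    -1.   ] F [ 2.03 -1.48  0.18] T [-0.107 -0.413 -0.194] w 0.579 q [-0.09  0.47 -0.04  2.01  0.03  0.66  1.23]
```

Second twist so far is 58°. I continue toward the stop, watching the torque.

Call:
move_arm:
  deltas:
    - [[1,0,0,0,3],[1,0,0,0,2],[1,0,0,0,0]]

```text
clock: 8.95
eef_pos: [0.4757, 0.0319, 0.1338]
tool_rot: [0.041, 0.705, -0.041, 0.707]
force: [2.4, -1.9, -0.6]
width: 0.581
```

Run:
```python
from h import *
s=st()
```

```text
8.95 pos [0.4757 0.0319 0.1338] yaw 83.3 tilt [ 0.002 -0.    -1.   ] F [ 2.43 -1.95 -0.58] T [-0.347 -0.614 -0.17 ] w 0.581 q [-0.07  0.47 -0.06  2.01  0.05  0.66  1.29]
```

Call:
move_arm:
  deltas:
    - [[1,0,0,0,2],[1,0,0,0,2],[1,0,0,0,0]]

```text
clock: 9.25
eef_pos: [0.4756, 0.0319, 0.1338]
tool_rot: [0.016, 0.706, -0.016, 0.708]
force: [3.6, -2.6, -0.8]
width: 0.576
```

Run:
```python
from h import *
s=st()
```

```text
9.25 pos [0.4756 0.0319 0.1338] yaw 87.41 tilt [ 0.002 -0.    -1.   ] F [ 3.58 -2.65 -0.82] T [-0.591 -0.834 -0.196] w 0.576 q [-0.06  0.47 -0.08  2.01  0.06  0.66  1.35]
```

Call:
move_arm:
  deltas:
    - [[1,0,0,0,3],[1,0,0,0,3],[1,0,0,0,0]]

```text
clock: 9.55
eef_pos: [0.4756, 0.0317, 0.1338]
tool_rot: [-0.019, 0.706, 0.019, 0.707]
force: [3.5, -2.8, -0.4]
width: 0.576
```

Run:
```python
from h import *
s=st()
```

```text
9.55 pos [0.4756 0.0317 0.1338] yaw 93.09 tilt [ 0.001  0.    -1.   ] F [ 3.51 -2.83 -0.37] T [-0.503 -0.923 -1.006] w 0.576 q [-0.03  0.47 -0.11  2.01  0.08  0.66  1.43]
```

Call:
move_arm:
  deltas:
    - [[1,0,0,0,3],[1,0,0,0,3],[1,0,0,0,0]]

```text
clock: 9.85
eef_pos: [0.4741, 0.0313, 0.1337]
tool_rot: [-0.056, 0.706, 0.056, 0.704]
force: [1.5, -3.3, 1.7]
width: 0.583
```

Run:
```python
from h import *
s=st()
```

```text
9.85 pos [0.4741 0.0313 0.1337] yaw 99.11 tilt [-0.002 -0.001 -1.   ] F [ 1.52 -3.28  1.72] T [-0.782 -0.372 -1.145] w 0.583 q [-0.01  0.47 -0.14  2.01  0.1   0.67  1.51]
```

Torque jumped to 1 N m, so the cap is at the stop. I ease off the wind-up and lift gently, straight up.

Call:
move_arm:
  deltas:
    - [[1,0,0,0,-2],[1,0,0,0,0]]

```text
clock: 10.05
eef_pos: [0.4742, 0.0314, 0.1337]
tool_rot: [-0.045, 0.706, 0.044, 0.705]
force: [1.1, -5.0, 3.0]
width: 0.58
```

Run:
```python
from h import *
s=st()
```

```text
10.05 pos [0.4742 0.0314 0.1337] yaw 97.23 tilt [-0.001 -0.002 -1.   ] F [ 1.06 -5.04  2.99] T [-1.088 -0.137 -0.864] w 0.58 q [-0.02  0.47 -0.13  2.01  0.1   0.66  1.48]
```

Call:
move_arm:
  deltas:
    - [[1,0,0,0.004,0],[1,0,0,0.004,0]]

```text
clock: 10.25
eef_pos: [0.4731, 0.0323, 0.1403]
tool_rot: [-0.047, 0.707, 0.046, 0.704]
force: [0.2, 0.3, -0.0]
width: 0.578
```

Run:
```python
from h import *
s=st()
```

```text
10.25 pos [0.4731 0.0323 0.1403] yaw 97.51 tilt [-0.004 -0.001 -1.   ] F [ 0.23  0.25 -0.03] T [ 0.024 -0.05  -0.021] w 0.578 q [-0.02  0.46 -0.13  2.01  0.09  0.69  1.49]
```

Call:
move_arm:
  deltas:
    - [[1,0,0,0.006,0],[1,0,0,0.006,0],[1,0,0,0.006,0],[1,0,0,0.01,0],[1,0,0,0.015,0],[1,0,0,0.015,0],[1,0,0,0.015,0],[1,0,0,0,0]]

```text
clock: 11.05
eef_pos: [0.4762, 0.0328, 0.217]
tool_rot: [-0.046, 0.704, 0.046, 0.707]
force: [0.6, 0.5, -0.4]
width: 0.579
```

Run:
```python
from h import *
s=st()
a=r.grab_frame("scene");b=r.grab_frame("wrist")
cv2.imwrite("pics/s4.png",np.hstack([cv2.resize(a[140:380,200:460],(400,370)),cv2.resize(b,(400,370))])[:,:,::-1])
```

```text
11.05 pos [0.4762 0.0328 0.217 ] yaw 97.43 tilt [ 0.005  0.001 -1.   ] F [ 0.64  0.5  -0.36] T [ 0.013  0.015 -0.001] w 0.579 q [-0.    0.35 -0.15  1.91  0.07  0.88  1.51]
```

View pics/s4.png

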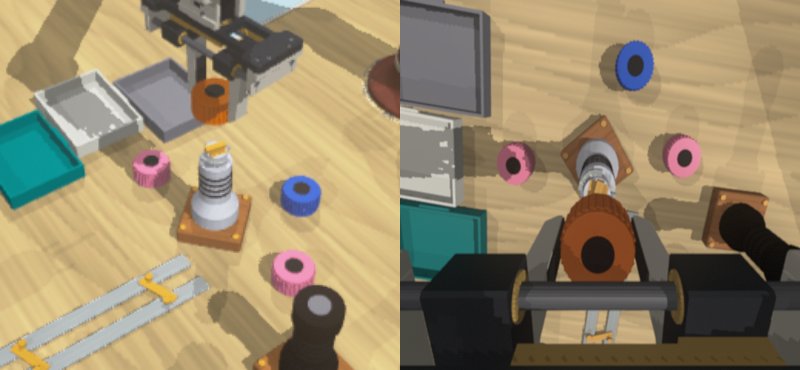

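The scene view shows the neck bare and the orange cap hanging between the fingers. I carry it over the teal tray and turn the jaws along the tray's long side.

Call:
move_arm:
  deltas:
    - [[1,0.005,-0.008,0,-0.5],[1,0.01,-0.017,0,-0.5],[1,0.014,-0.024,0,-0.5],[1,0.014,-0.024,0,-0.5],[1,0.014,-0.024,0,-0.5],[1,0.014,-0.024,0,-0.5],[1,0.014,-0.024,0,-0.5],[1,0.014,-0.024,0,-0.5],[1,0.014,-0.024,0,-0.5],[1,0.014,-0.024,0,-0.5],[1,0.014,-0.024,0,-0.5],[1,0.01,-0.016,0,-0.5],[1,0.006,-0.01,0,-0.5],[1,0.003,-0.006,0,-0.5],[1,0,0,0,0],[1,0,0,0,0]]

```text
clock: 12.75
eef_pos: [0.6345, -0.2401, 0.214]
tool_rot: [-0.002, 0.708, 0.003, 0.707]
force: [-0.4, 0.2, -1.4]
width: 0.577
```

Run:
```python
from h import *
s=st()
a=r.grab_frame("scene");b=r.grab_frame("wrist")
cv2.imwrite("pics/s5.png",np.hstack([cv2.resize(a[120:360,120:380],(400,370)),cv2.resize(b,(400,370))])[:,:,::-1])
```

```text
12.75 pos [ 0.6345 -0.2401  0.214 ] yaw 90.41 tilt [-0.001  0.001 -1.   ] F [-0.42  0.17 -1.36] T [ 0.056 -0.014  0.003] w 0.577 q [ 0.37  0.67 -0.07  1.33  0.05  1.14  1.87]
```

View pics/s5.png

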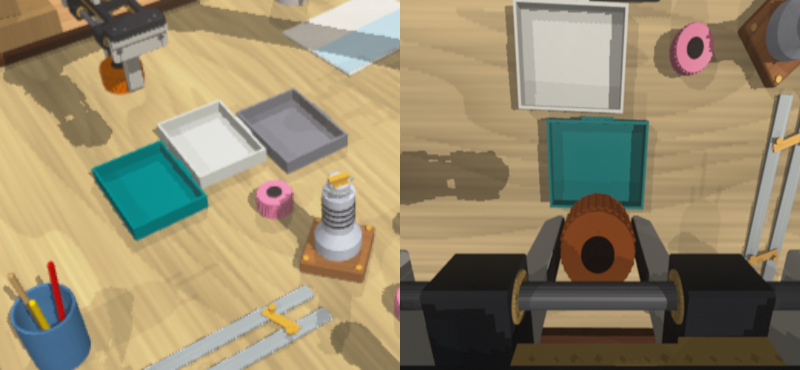

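Run:
```python
from h import *
s=st()
for n in("wrist","top"):
    f=r.grab_frame(n)
    m,cs,l=comps(f,(80,100,30),(97,255,255),1000)
    for i,q,c in cs: 
        b=cv2.minAreaRect(np.argwhere(l==i)[:,::-1].astype(np.float32))
        g=(lambda p:wcam(*p,.025,s)) if n=="wrist" else (lambda p:onz(n,*p,.025))
        print(n,q,[g(p).round(3) for p in cv2.boxPoints(b)])
    cv2.imwrite(f"pics/{n}6.png",f[:,:,::-1])
def proj(n,X):
    c=r.camera_info(n);p=np.array(c["R"])@X+c["t"];return c["fx"]*p[0]/p[2]+c["cx"],c["fy"]*p[1]/p[2]+c["cy"]
print(proj("scene",np.r_[s["eef_pos"][:2],.24]),proj("scene",np.array([.636,-.24,.025])))
```

```text
12.85 pos [ 0.6347 -0.2396  0.2146] yaw 90.46 tilt [-0.     0.001 -1.   ] F [ 1.15 -0.05 -0.53] T [ 0.037  0.02  -0.066] w 0.575 q [ 0.37  0.67 -0.07  1.33  0.05  1.14  1.87]
wrist [  235   152   162   119 16705] [array([ 0.698, -0.328,  0.025]), array([ 0.576, -0.319,  0.025]), array([ 0.577, -0.162,  0.025]), array([ 0.7  , -0.155,  0.025])]
top [ 389  147   73   56 2824] [array([ 0.696, -0.16 ,  0.025]), array([ 0.697, -0.318,  0.025]), array([ 0.576, -0.317,  0.025]), array([ 0.575, -0.16 ,  0.025])]
(np.float64(198.99466534622127), np.float64(160.83538103099653)) (np.float64(216.6346653430778), np.float64(237.16471820962667))
```

View pics/top6.png

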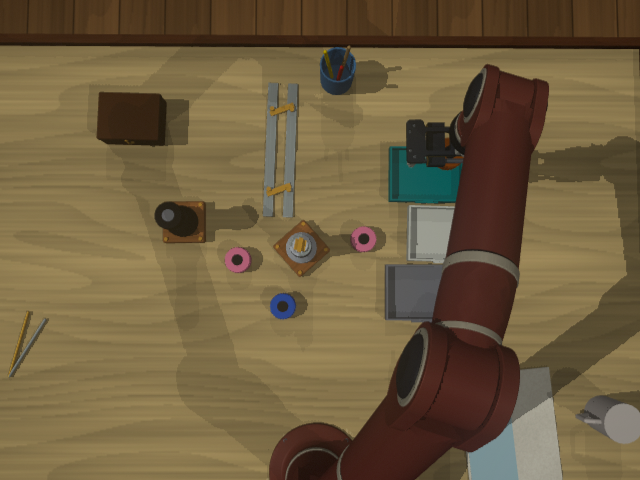

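Wrist and top views agree on the tray: x 0.576–0.698, y −0.32 to −0.16. The cap is centred above it, so I lower it.

Call:
move_arm:
  deltas:
    - [[1,0,0,-0.015,0],[1,0,0,-0.02,0],[1,0,0,-0.02,0],[1,0,0,-0.02,0],[1,0,0,-0.02,0],[1,0,0,-0.02,0],[1,0,0,-0.02,0],[1,0,0,-0.02,0],[1,0,0,-0.015,0],[1,0,0,-0.01,0],[1,0,0,-0.01,0],[1,0,0,0,0],[1,0,0,0,0]]

```text
clock: 14.25
eef_pos: [0.6352, -0.2408, 0.0251]
tool_rot: [-0.003, 0.707, 0.002, 0.707]
force: [0.0, -0.1, -0.8]
width: 0.579
```

Call:
move_arm:
  deltas:
    - [[1,0,0,-0.004,0],[1,0,0,-0.003,0],[1,0,0,0,0]]

```text
clock: 14.55
eef_pos: [0.6346, -0.2406, 0.0174]
tool_rot: [-0.002, 0.707, 0.002, 0.707]
force: [0.2, -0.2, -1.4]
width: 0.581
```

Call:
move_arm:
  deltas:
    - [[1,0,0,-0.002,0],[1,0,0,0,0],[1,0,0,0,0]]

```text
clock: 14.85
eef_pos: [0.6348, -0.2407, 0.0156]
tool_rot: [-0.002, 0.707, 0.002, 0.707]
force: [-0.1, -0.1, -0.7]
width: 0.58
```

Call:
move_arm:
  deltas:
    - [[1,0,0,-0.003,0],[1,0,0,0,0]]

```text
clock: 15.05
eef_pos: [0.6345, -0.2405, 0.0122]
tool_rot: [-0.002, 0.707, 0.002, 0.707]
force: [0.1, 0.5, 0.1]
width: 0.577
```

Call:
move_arm:
  deltas:
    - [[1,0,0,-0.002,0],[1,0,0,0,0]]

```text
clock: 15.25
eef_pos: [0.6346, -0.2406, 0.0103]
tool_rot: [-0.002, 0.707, 0.002, 0.707]
force: [-0.7, -0.4, -0.8]
width: 0.575
```

Call:
move_arm:
  deltas:
    - [[1,0,0,-0.0015,0],[1,0,0,0,0]]

```text
clock: 15.45
eef_pos: [0.6347, -0.2406, 0.0089]
tool_rot: [-0.002, 0.707, 0.002, 0.707]
force: [-0.1, 0.4, -1.2]
width: 0.58
```

Call:
move_arm:
  deltas:
    - [[1,0,0,-0.001,0],[1,0,0,0,0]]

```text
clock: 15.65
eef_pos: [0.6348, -0.2407, 0.0081]
tool_rot: [-0.002, 0.707, 0.002, 0.707]
force: [0.0, 0.1, -0.2]
width: 0.581
```

Call:
move_arm:
  deltas:
    - [[1,0,0,-0.0007,0],[1,0,0,0,0]]

```text
clock: 15.85
eef_pos: [0.6349, -0.2406, 0.0079]
tool_rot: [-0.002, 0.707, 0.002, 0.707]
force: [-1.2, 0.7, 1.1]
width: 0.58
```

Call:
move_arm:
  deltas:
    - [[1,0,0,-0.0007,0],[1,0,0,0,0]]

```text
clock: 16.05
eef_pos: [0.635, -0.2407, 0.0078]
tool_rot: [-0.002, 0.707, 0.002, 0.707]
force: [-1.4, 1.0, 5.5]
width: 0.579
```

Run:
```python
from h import *
s=st()
b=r.grab_frame("wrist");cv2.imwrite("pics/w7.png",b[:,:,::-1])
```

```text
16.05 pos [ 0.635  -0.2407  0.0078] yaw 90.38 tilt [ 0. -0. -1.] F [-1.42  0.96  5.47] T [ 0.115  0.449 -0.053] w 0.579 q [ 0.36  0.89 -0.06  1.51  0.07  0.74  1.85]
```

View pics/w7.png

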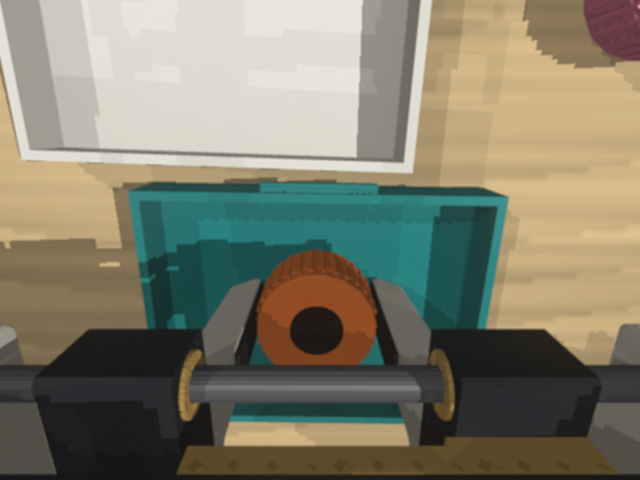

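The cap rests on the teal tray's floor, dot up at (317,330), with 5.5 N contact force. I open and withdraw straight up.

Call:
move_arm:
  deltas:
    - [[-0.3,0,0,0,0],[-0.5,0,0,0,0],[-0.6,0,0,0,0],[-0.6,0,0,0,0],[-0.6,0,0,0,0]]

```text
clock: 16.6
eef_pos: [0.6348, -0.2406, 0.0065]
tool_rot: [-0.002, 0.707, 0.002, 0.707]
force: [0.3, 0.4, -0.1]
width: 0.799
```

Call:
move_arm:
  deltas:
    - [[-0.6,0,0,0.005,0],[-0.6,0,0,0.01,0],[-0.6,0,0,0.015,0],[-0.6,0,0,0.02,0],[-0.6,0,0,0.03,0],[-0.6,0,0,0.03,0],[-0.6,0,0,0.03,0],[-0.6,0,0,0.03,0],[-0.6,0,0,0,0],[-0.6,0,0,0,0]]

```text
clock: 17.6
eef_pos: [0.6352, -0.2408, 0.1786]
tool_rot: [-0.003, 0.706, 0.002, 0.708]
force: [0.1, 0.3, -0.8]
width: 0.799
```

Run:
```python
from h import *
s=st()
a=r.grab_frame("scene");b=r.grab_frame("wrist")
cv2.imwrite("pics/s8.png",np.hstack([cv2.resize(a[140:380,120:380],(400,370)),cv2.resize(b,(400,370))])[:,:,::-1])
```

```text
17.6 pos [ 0.6352 -0.2408  0.1786] yaw 90.38 tilt [ 0.003 -0.001 -1.   ] F [ 0.06  0.28 -0.75] T [ 0.103  0.04  -0.014] w 0.799 q [ 0.37  0.7  -0.07  1.38  0.05  1.06  1.87]
```

View pics/s8.png

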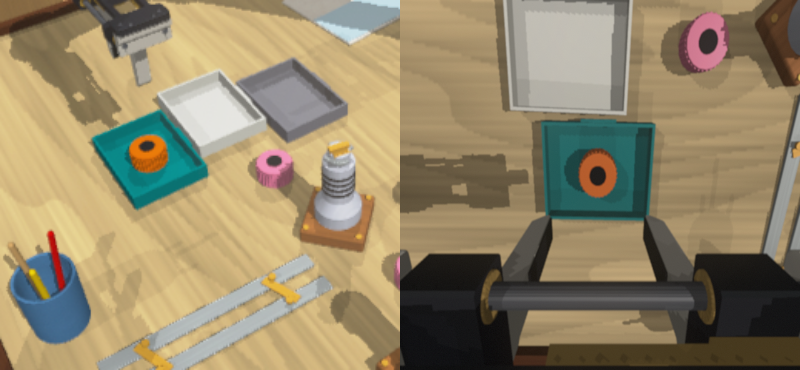

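Both views show the cap upright in the middle of the teal tray, dot up. The gripper is clear and nothing else has moved, so I hand in.

Run:
```python
from plant import r
print(r.hand_in())
```

```text
the job is handed in; nothing more can be done
None
```

The orange cap is off the aluminium torch and standing right way up in the middle of the teal tray. I handed the job in at about 18 s on the clock; the hand-in reports no verdict.

- **Unscrewing:** I turned the cap anticlockwise about 70°, let go, took a fresh hold and turned on. Thread torque was about 0.2–0.25 N m throughout. It jumped to about 1 N m near 73° of the second twist, which I took as the stop.
- **One disagreement:** The gripper turned somewhat further in all than the 128° of thread plus play. The difference was probably a little slip in the pads and wind-up at the stop. I eased back 2° before lifting.
- **Lifting and placing:** The cap lifted off with no resistance. I lowered it until it touched the tray floor at about 5.5 N, then opened the jaws and withdrew straight up.
- **Last checks:** The scene and wrist pictures after release show the cap in the teal tray, dot up. The torch neck is bare, the gripper is clear, and nothing else in view looks moved.

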